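# Lock a new cartridge into the countertop water filter

## Robot

A 7-joint arm with a two-finger parallel gripper is mounted at the origin on a cart in front of the work surface, level with it; the furniture and walls round the work are solid. World frame = base frame: x ahead of the robot, y to its left, z up, the work surface at z = 0. Lengths are in m, angles in rad, forces in N, time in s.
With the tool pointing down it reaches from about 0.4 to 0.9 m from the base axis. Payload 5.5 kg.
Tool frame: the origin (TCP) lies at the very end of the fingers, on their centre line; the grasp point (between the pads) lies 19 mm behind it; z points along the fingers, y is the line along which they close (so a half turn about z gives the same grasp; the last joint's range is limited). The gripper opens to 85 mm and grips with 20 to 120 N. Pads are 22 mm wide; open, the fingers measure 114 mm over their backs; the gripper's body (76 mm by 85 mm) begins 54 mm behind the grasp point. The pads swing forward as they close: fully open they stand 13 mm farther back than shut.
Start: joints at [-0.966, 0.501, -0.427, 1.55, 0.221, 1.138, -0.21], TCP at [0.218, 0.612, 0.231] pointing down, gripper open.
Joint ranges: [-2.88, 2.88], [-0.31, 2.03], [-1.54, 1.56], [0.2, 2.42], [-1.41, 4.55], [0.19, 2.02], [-2.57, 2.57]. Speed limits (rad/s): [2.57, 2.57, 3.14, 3.14, 3.14, 3.14, 3.14].

## Interface

Orientations are given as a unit quaternion [w, x, y, z].
In Python, from workcell import * gives the robot as it stands. The module is installed in compiled form; this text tells all that it offers.
- The arm moves only by the tool apply_moves, never from a script. Its argument "motion" is a list of rows, each an object with "travel": the shift along the tool's x, y, z in m, a list of three; "turn": the turn about the tool's z in degrees; "hand": the finger opening in m, from 0 to 0.0854. In form: [{"travel": [tx, ty, tz], "turn": turn, "hand": hand}, ...]. A call has exactly 8 rows; each row shifts and turns the commanded pose from where the row before left it, along the tool's axes as they then stand; what a row does not reach is not made up. A row lasts 1/10 s, in which the tool goes at most 50 mm and 8.59 degrees, less where a joint would pass 70% of its speed; a pose out of reach is approached as far as the arm can. A call with a gripper value outside its range is refused whole. The fingers move at their own pace and stop on an object; "force" is the grip in N (left out, the last holds). Time passes only in rows, so rows that do not move let the fingers close, or fill a call up. It gives the time, the measured TCP pose, the force, the opening and the grip force at its end, in the units of the state.
- observe(): the state, without advancing time (a new reading comes with each control period).
- grab_frame(name): name is "scene" or "top"; returns a dict with "img" (400x640x3 uint8, red, green, blue), "range_z" (400x640 float32, m along the optical axis (not along the pixel's ray), 0 where there is no reading), "fovy" (degrees; the focal length in pixels is half the picture's height over the tangent of half this angle, whatever the lens; pixels are square), "cx", "cy" (the principal point, pixels), "dist" ([k1, k2, p1, p2, k3] as OpenCV has them; the pictures are not rectified), "R" (3x3) and "t" (3): a world point X has camera coordinates R X + t. Camera axes: x right, y down, z forward; pixel columns grow to the right and rows downward; lengths in m; the calibration is good to about 2 mm. A picture is of the moment at which its call begins.
- sign_off(): hands the job in; it is judged then, once.
The state is a dict: "t": time; "joints": joint angles; "joint_velocities": joint speeds; "joint_torque": joint torques, N m; "eef_pos": TCP position; "tool_rot": TCP orientation; "force": force on the tool from outside, world axes, zero at the start; "ft_torque": the same for the moment, N m; "opening": finger opening in m; "grip_force": force on a finger pad.
Only numpy, scipy, OpenCV 4.12 (cv2) and the standard library are available. Lean on these libraries where they do the work, as an engineer would, in place of code of your own. Each camera call takes 0.05 s, during which the arm holds its last target. There are 200 camera calls.

## Task

Fit the new filter cartridge to the countertop water filter: put it in the socket with its two lugs in the two gaps of the rim, push it down against the spring, turn it clockwise (seen from above) until you feel the stop, and let it come up so that the lugs drop into their notches and it stays locked in, upright, when you let go. The notches are hidden and not in the same place on every unit, so go by feel and be gentle: the cartridge must never press on the unit with more than 25 N in all, spring included. Do not disturb the other things on the worktop.

Things in the scene. Friction and masses are not known exactly. Their poses are not given: they have to be found in the camera images.
- cartridge: loose filter cartridge, 0.16 to 0.26 kg, upright on its foot. Origin: centre of the foot's underside, z up. Grey neck 40 mm thick, z 0 to 40 mm; white body 60 mm thick, z 40 to 92 mm; on top a grey grip bar, z 92 to 117 mm. Half a turn about z makes no difference.
- cartridge_grip (a point): middle of the grip bar, 104 mm above the foot, same axes: the bar is 14 mm thick along x and 48 mm long along y, in line with the lugs. Grip it across x, with the fingertips just above the body's top.
- cartridge_lugs (a point): on the axis, 12 mm above the foot, same axes: two equal lugs on the neck point to +y and -y, 10 mm wide along x, 8 mm high (foot +8 to +16 mm), reaching 30 mm out from the axis.
- filter_unit: white water filter unit, fixed. Origin: on the socket's axis at worktop level, z up. Base 165 x 120 mm, 28 mm high, x -60 to +105 mm; on its +x end a block 61 mm high with a steel outlet pipe up to 85 mm. The cartridge turns in it only clockwise from above, and only when pushed down.
- socket_rim (a point): centre of the top of the socket's collar (80 mm wide), 70 mm above the origin, unit's axes. The rim, 7 mm thick, has a 44 mm hole and two gaps 14 mm wide, at +y and -y, each with a grey mark beside it. Lugs in the gaps, the cartridge rests on a sprung plate, foot 12 to 15 mm below this point; lugs on the rim instead: 8 mm below.
- socket_locked (a point): where the foot's centre ends when locked, 47 mm above the unit's origin. To turn, the foot must be 7 to 12 mm below this (some 10 N against the spring). Notch middle: hidden, 48 to 76 degrees clockwise after the gaps; hard end stop 3 to 4 degrees after it. Let up within 3 degrees of the notch middle, the spring lifts the lugs into it; too early, it sticks 6 mm too low. Do not pull it up hard.
- socket_bottomed (a point): where the foot's centre would be with the spring pushed in fully, 34 mm above the unit's origin: the plate stops hard here, so do not push this far. The spring pushes with 4.5 N at rest and 0.35 N more per mm.
- spice_jar: spice jar with a dark cap, 41 mm thick, 105 high; a bystander; origin at the centre of its underside
- tin: food tin, 75 mm thick, 58 high; a bystander; origin at the centre of its underside
- shaker: small glass shaker, 44 mm thick, 90 high; a bystander; origin at the centre of its underside
- apple: red apple, about 74 mm; a bystander; origin at the centre of its underside
- orange: orange, about 72 mm; a bystander; origin at the centre of its underside
There are look-alikes about, which are no part of the job. What is shaped like the cartridge but blue is not meant.

How it is judged:
On the way, in this order (a step that is already met when the one before it is completed fails the run):
1. the cartridge has been lifted to above the socket's rim (height (world z) of cartridge above 0.064 m), for 0.1 s.
2. the cartridge is pushed down in the socket, with its lugs below the ridges (horizontal distance between cartridge and filter_unit below 0.005 m and z of cartridge in the frame of filter_unit below 0.0415 m), for 0.1 s.
At the end, for the whole second after the job is handed in: The cartridge sits locked in the socket, released and at rest: axis within 5 mm of the socket's, upright within 0.08 rad, its foot 44.5 to 50 mm above the unit's origin (lugs up in the notches; 41 mm under a ridge and 57 mm unlocked do not count) (horizontal distance between cartridge and filter_unit below 0.005 m and z of cartridge in the frame of filter_unit between 0.0445 and 0.05 m and angle between cartridge's own z axis and vertical below 0.08 rad and linear speed of cartridge below 0.01 m/s and contact force between the fingers and cartridge below 0.1 N); the robot touches nothing.
It fails at once if the cartridge is pressed against the filter unit with more than 25 N (contact force between cartridge and filter_unit above 25 N).
It fails at once if a bystander is moved by more than 30 mm (distance of any of spice_jar, tin, shaker, apple, orange from where it was at the start of the episode above 0.03 m).
It also fails if it takes over 64 s, if anything falls off the work surface, if the arm or the gripper's body presses on something with over 40 N, if the wrist force passes 120 N, or if a joint passes its speed limit or range.

## Working session

There is one attempt and no reset: what is moved stays moved. The work goes in short steps, Python scripts to look and compute and a tool call to move; the robot and the scene stay as the last step left them, time stands still between calls to the robot, and variables do not carry over. Pictures are saved under pics/ and viewed, at most 10 in all, crops included, and the job is handed in when it is done.

Besides the shell and the picture viewer there is one more tool, called after "Request:" as name(argument=value, ...) on one line, values as JSON. apply_moves: Moves the arm, as the interface text tells. Its arguments: {"type":"object","properties":{"motion":{"type":"array"},"force":{"type":"number"}},"required":["motion"]}

```bash
mkdir -p pics; cat > h.py <<'E'
from workcell import *
import numpy as np, cv2, pickle
def grab(n):
    f=grab_frame(n); pickle.dump(f,open(f'pics/{n}.pkl','wb')); return f
def load(n): return pickle.load(open(f'pics/{n}.pkl','rb'))
def K(f):
    F=200/np.tan(np.radians(f['fovy'])/2); return np.array([[F,0,f['cx']],[0,F,f['cy']],[0,0,1]])
def ray(f,uv):
    p=cv2.undistortPoints(np.array(uv,float).reshape(-1,1,2),K(f),np.array(f['dist'],float)).reshape(-1,2)
    R=np.array(f['R']);t=np.array(f['t'])
    return -R.T@t, np.c_[p,np.ones(len(p))]@R
def onz(f,uv,z):
    o,d=ray(f,uv); return o+d*((z-o[2])/d[:,2])[:,None]
def cloud(f):
    h,w=f['range_z'].shape; v,u=np.mgrid[:h,:w]
    o,d=ray(f,np.c_[u.ravel(),v.ravel()]); return (o+d*f['range_z'].reshape(-1,1)).reshape(h,w,3)
E
python3 - <<'E'
from h import *
s=observe();print(s)
for n in("scene","top"):
    f=grab(n);cv2.imwrite(f'pics/{n}0.png',f['img'][:,:,::-1]);print(n,f['fovy'],f['cx'],f['cy'],f['dist'],-np.array(f['R']).T@f['t'])
E
```

```text
{'t': 0.0, 'joints': array([-0.96583116,  0.50186362, -0.42679354,  1.55144229,  0.22082732,
        1.13831475, -0.2102997 ]), 'joint_velocities': array([-1.04262693e-03,  1.39978043e-03,  1.05617493e-03, -2.04399657e-04,
        2.59389303e-04,  5.57569767e-04,  3.90393985e-05]), 'joint_torque': array([ 2.75234879e-04, -5.69516659e+01, -5.81598938e+00, -2.80934447e+01,
        1.06327760e-02,  1.20579702e-02, -2.61051810e-05]), 'eef_pos': array([0.21766439, 0.61173477, 0.23025289]), 'tool_rot': array([-1.89053236e-04,  1.70018975e-01,  9.85440299e-01, -9.63808576e-04]), 'force': array([0.6762333 , 0.90271513, 0.11382118]), 'ft_torque': array([-0.01198455,  0.04138961, -0.0119579 ]), 'grip_force': 0.0, 'opening': 0.08533382844591028}
scene 43.86825274029228 321.17489690940675 212.70101025001279 [-0.04027481  0.          0.          0.          0.        ] [-0.74439     0.88455348  0.7489409 ]
top 49.04518440874163 327.3785046277387 202.09709167511576 [0.03708043 0.         0.         0.         0.        ] [0.25712711 0.23911259 1.28360187]
```

View pics/scene0.png

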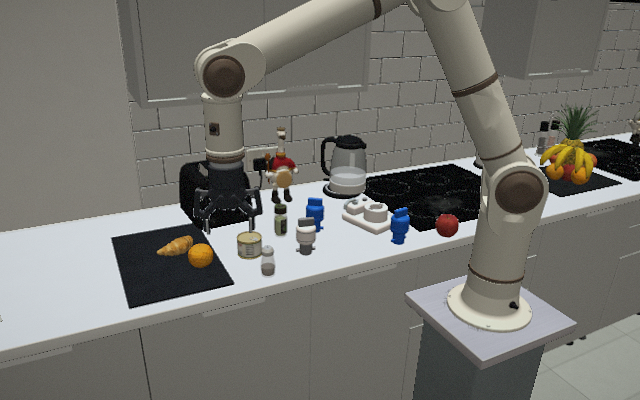

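View pics/top0.png

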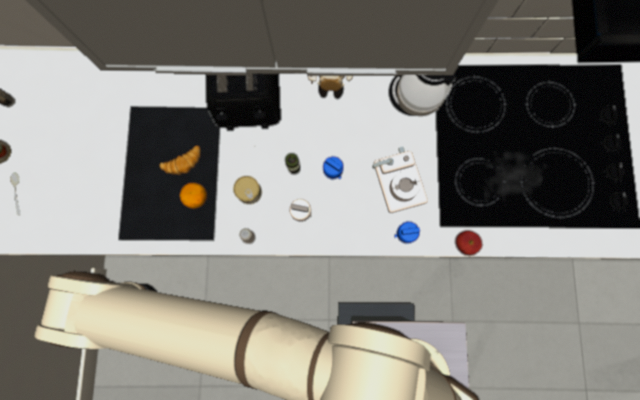

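The scene shows three cartridge-shaped things: white/grey at top (300,209) / scene (306,235), blue at top (333,167) and (408,232). The white one is the one described. The unit is at top (402,182) / scene (368,212). I'll confirm this in an enlarged crop and measure.

```bash
python3 - <<'E'
from h import *
t=load("top");s=load("scene")
print(np.round(t['R'],3),np.round(s['R'],3))
a=cv2.resize(t['img'][140:250,270:440],None,fx=4.6,fy=4.6,interpolation=cv2.INTER_CUBIC)
cv2.imwrite('pics/c1.png',a[:,:,::-1])
b=cv2.resize(s['img'][180:270,225:425],None,fx=4,fy=4,interpolation=cv2.INTER_CUBIC)
cv2.imwrite('pics/c2.png',b[:,:,::-1])
C=cloud(t);D=cloud(s)
for n,(u,v) in dict(cart=(300,209),unit=(404,184),b1=(333,167),b2=(408,232),apple=(468,242),jar=(292,162),tin=(246,189),shaker=(246,236),orange=(193,195)).items(): print(n,C[v,u].round(4))
for n,(u,v) in dict(cart=(306,222),cartbody=(306,235),unit=(376,208),tin=(249,243),jar=(280,210)).items(): print(n,D[v,u].round(4))
E
```

```text
[[ 0.005 -1.     0.007]
 [-0.984 -0.006 -0.18 ]
 [ 0.18  -0.006 -0.984]] [[-0.453 -0.891  0.025]
 [-0.383  0.169 -0.908]
 [ 0.805 -0.421 -0.418]]
cart [0.4517 0.3062 0.1151]
unit [0.5357 0.0128 0.0579]
b1 [0.5706 0.2173 0.1102]
b2 [0.3909 0.0167 0.1178]
apple [ 0.3709 -0.1608  0.0586]
jar [0.585  0.331  0.1067]
tin [0.5195 0.4654 0.0512]
shaker [0.3809 0.454  0.0856]
orange [0.4971 0.6092 0.0704]
cart [0.4522 0.3086 0.1061]
cartbody [0.4246 0.3213 0.0784]
unit [0.5371 0.0043 0.0616]
tin [0.4891 0.4755 0.0541]
jar [0.5715 0.3423 0.1017]
```

View pics/c1.png

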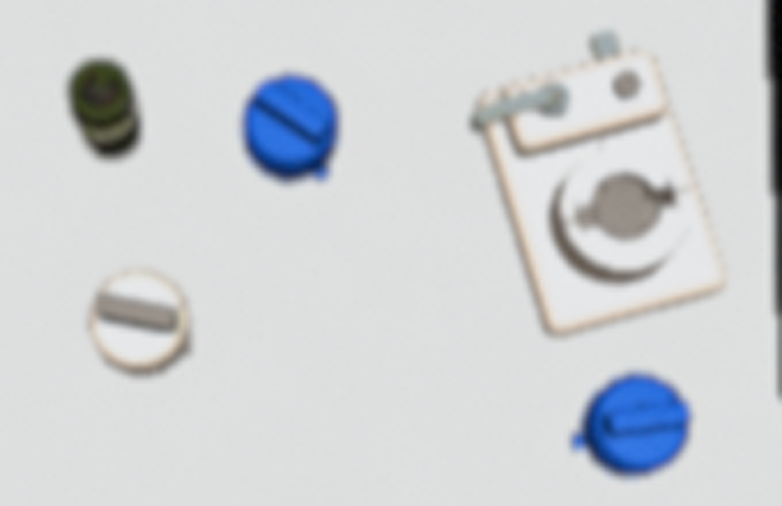

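View pics/c2.png

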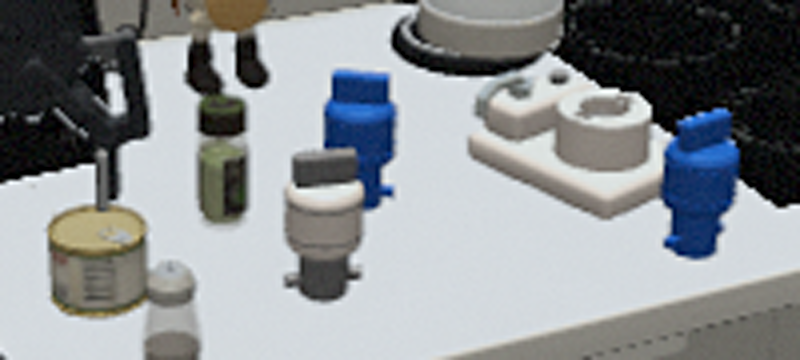

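Both crops confirm the target: crop 1 (137,320) shows the white body with a grey bar, and the two look-alikes are blue. The unit has its block up-left and its socket hole at crop 1 (625,205), with gaps at (585,215) and (665,193). Now I'll measure accurately.

```bash
cat > m.py <<'E'
from h import *
def bar(n,box):
    f=load(n);u0,v0,u1,v1=box;im=cv2.cvtColor(f['img'],cv2.COLOR_RGB2GRAY)[v0:v1,u0:u1]
    im=cv2.resize(im,None,fx=4,fy=4,interpolation=cv2.INTER_CUBIC)
    m=cv2.inRange(im,60,165);m=cv2.morphologyEx(m,cv2.MORPH_OPEN,np.ones((5,5)))
    cs=cv2.findContours(m,0,1)[0]
    out=[]
    for c in sorted(cs,key=cv2.contourArea)[::-1][:2]:
        out.append((cv2.contourArea(c)/16,(c[:,0,:]+.5)/4-.5+[u0,v0]))
    return f,out
def rect(P):
    (c,s,a)=cv2.minAreaRect((P[:,:2]*1000).astype(np.float32)); b=cv2.boxPoints((c,s,a))
    e=b[1]-b[0];e2=b[2]-b[1]; e=e if np.hypot(*e)>np.hypot(*e2) else e2
    return np.round(c,1),np.round(s,1),round(np.degrees(np.arctan2(e[1],e[0]))%180,1)
E
python3 - <<'E'
from m import *
f,o=bar("top",(285,195,316,224))
for A,c in o: print('bar',A,rect(onz(f,c,.117)))
f,o=bar("top",(388,165,422,202))
for A,c in o: print('hole',A,rect(onz(f,c,.070)), cv2.fitEllipse((onz(f,c,.07)[:,:2]*1000).astype(np.float32)))
# depth
C=cloud(f);print('collar/cart from depth')
def blob(C,x,y,r,z0,z1):
    P=C.reshape(-1,3);k=(np.hypot(P[:,0]-x,P[:,1]-y)<r)&(P[:,2]>z0)&(P[:,2]<z1);return P[k]
S=cloud(load("scene"))
for nm,Q in(("top",C),("scene",S)):
    for lab,a in dict(body=(.452,.307,.045,.085,.1),bar=(.452,.307,.045,.108,.125),collar=(.52,.005,.05,.064,.078),base=(.52,.005,.12,.022,.034)).items():
        P=blob(Q,*a)
        if len(P)>5:
            (cc,r)=cv2.minEnclosingCircle((P[:,:2]*1000).astype(np.float32));print(nm,lab,len(P),P.mean(0).round(4),np.median(P[:,2]).round(4),np.round(cc,1),round(r,1),rect(P))
    P=blob(Q,.62,.3,.05,-.02,.02);print('table',len(P),P[:,2].mean())
E
```

```text
bar 91.3125 (array([454.1, 307.9]), array([49.8, 15.4]), np.float32(78.2))
bar 32.40625 (array([427. , 294.4]), array([12.8, 42.6]), np.float32(116.4))
hole 182.75 (array([532. ,  10.1]), array([54.6, 40.9]), np.float32(71.8)) ((532.30810546875, 10.217448234558105), (36.87857437133789, 55.59815979003906), 15.826228141784668)
hole 89.5 (array([503.9,  33.5]), array([75.4, 30.5]), np.float32(50.8)) ((525.026611328125, 16.41657066345215), (76.86676025390625, 78.36546325683594), 58.81272506713867)
collar/cart from depth
top body 240 [0.4535 0.3072 0.0906] 0.0908 [455.5 307.7] 29.4 (array([456.2, 307.7]), array([56.6, 55.5]), np.float32(0.9))
top bar 94 [0.4552 0.3082 0.1159] 0.1161 [457.3 307.6] 23.7 (array([455.6, 307.9]), array([47.3, 14.2]), np.float32(80.6))
top collar 382 [0.5287 0.0108 0.0695] 0.0694 [530.5  10.9] 40.3 (array([529.6,  10.3]), array([75.9, 79.1]), np.float32(134.9))
top base 913 [0.5253 0.0166 0.0275] 0.0274 [547.5  16. ] 92.6 (array([547.2,  16.5]), array([155.4, 119.1]), np.float32(15.6))
table 644 -0.000402910672965329
scene body 136 [0.4408 0.3133 0.0923] 0.093 [451.6 308.8] 30.0 (array([441.2, 314.6]), array([59.9, 35.4]), np.float32(61.2))
scene bar 83 [0.4509 0.3089 0.115 ] 0.1157 [453.5 308.1] 23.8 (array([450.6, 308.7]), array([47.1, 22. ]), np.float32(79.4))
scene collar 190 [0.5241 0.0126 0.0707] 0.0712 [525.5   7.3] 43.7 (array([528.2,  11. ]), array([74.2, 82.1]), np.float32(147.3))
scene base 346 [0.5173 0.0419 0.0289] 0.0293 [509.3  49.4] 110.7 (array([513.9,  47.3]), array([181.8, 140. ]), np.float32(49.2))
table 141 0.0028816952323891796
```

Request:
apply_moves(motion=[{"travel":[-0.0406,-0.0259,0],"turn":0,"hand":0.08},{"travel":[-0.0406,-0.0259,0],"turn":0,"hand":0.08},{"travel":[-0.0406,-0.0259,0],"turn":0,"hand":0.08},{"travel":[-0.0406,-0.0259,0],"turn":0,"hand":0.08},{"travel":[-0.0406,-0.0259,0],"turn":0,"hand":0.08},{"travel":[-0.0406,-0.0259,0],"turn":0,"hand":0.08},{"travel":[-0.0406,-0.0259,0],"turn":0,"hand":0.08},{"travel":[-0.0406,-0.0259,0],"turn":0,"hand":0.08}])

```text
t: 0.9
eef_pos: [0.4551, 0.3064, 0.2311]
tool_rot: [-0.0, 0.17, 0.985, -0.0]
force: [0.3, 0.6, -0.1]
opening: 0.0802
grip_force: 0.0
```

Request:
apply_moves(motion=[{"travel":[0,0,0],"turn":8.5,"hand":0.08},{"travel":[0,0,0],"turn":8.5,"hand":0.08},{"travel":[0,0,0],"turn":8.5,"hand":0.08},{"travel":[0,0,0],"turn":8.5,"hand":0.08},{"travel":[0,0,0],"turn":8.5,"hand":0.08},{"travel":[0,0,0],"turn":8.5,"hand":0.08},{"travel":[0,0,0],"turn":8.5,"hand":0.06},{"travel":[0,0,0],"turn":8.5,"hand":0.06}])

```text
t: 1.7
eef_pos: [0.4541, 0.3081, 0.2308]
tool_rot: [-0.0, 0.694, 0.72, -0.0]
force: [1.3, -0.7, -0.3]
opening: 0.06
grip_force: 0.0
```

Request:
apply_moves(motion=[{"travel":[0,0,0],"turn":6.5,"hand":0.05},{"travel":[0,0,0],"turn":6.4,"hand":0.05},{"travel":[0,0,0],"turn":0,"hand":0.05},{"travel":[0,0,0],"turn":0,"hand":0.05},{"travel":[0,0,0],"turn":0,"hand":0.05},{"travel":[0,0,0],"turn":0,"hand":0.05},{"travel":[0,0,0],"turn":0,"hand":0.05},{"travel":[0,0,0],"turn":0,"hand":0.05}])

```text
t: 2.5
eef_pos: [0.4544, 0.3083, 0.2313]
tool_rot: [-0.0, 0.769, 0.64, -0.0]
force: [0.3, -0.4, -0.2]
opening: 0.0501
grip_force: 0.0
```

```bash
cat > pose.py <<'E'
from h import *
from scipy.spatial.transform import Rotation as Ro
def st():
    s=observe();w,x,y,z=s['tool_rot'];R=Ro.from_quat([x,y,z,w]).as_matrix()
    return s,R,np.array(s['eef_pos']),np.degrees(np.arctan2(R[1,1],R[0,1]))
def show():
    s,R,p,a=st();print('t',s['t'],'p',p.round(4),'yaw_y',a.round(2),'tilt',np.degrees(np.arccos(-R[2,2])).round(2),'F',s['force'].round(2),'M',s['ft_torque'].round(3),'op',round(s['opening'],4),'grip',round(s['grip_force'],1))
    return s,R,p,a
E
python3 - <<'E'
from pose import *
s,R,p,a=show();print(s['joints'].round(3))
print('travel',(R.T@(np.array([.4545,.3078,.095])-p)).round(4),'turn',a+10.5)
E
```

```text
t 2.5 p [0.4544 0.3083 0.2313] yaw_y -10.46 tilt 0.0 F [ 0.34 -0.36 -0.21] M [0.    0.04  0.034] op 0.0501 grip 0.0
[-0.567  0.291 -0.094  1.816  0.031  1.035 -0.855]
travel [-4.000e-04  1.000e-04  1.363e-01] turn 0.035133152720213445
```

Request:
apply_moves(motion=[{"travel":[0,0,0.03],"turn":0,"hand":0.05},{"travel":[0,0,0.03],"turn":0,"hand":0.05},{"travel":[0,0,0.03],"turn":0,"hand":0.05},{"travel":[0,0,0.02],"turn":0,"hand":0.05},{"travel":[0,0,0.015],"turn":0,"hand":0.05},{"travel":[0,0,0.01],"turn":0,"hand":0.05},{"travel":[0,0,0],"turn":0,"hand":0.05},{"travel":[0,0,0],"turn":0,"hand":0.05}])

```text
t: 3.3
eef_pos: [0.4547, 0.3086, 0.0967]
tool_rot: [-0.0, 0.769, 0.64, 0.0]
force: [0.5, -0.2, 0.6]
opening: 0.0501
grip_force: 0.0
```

```bash
python3 - <<'E'
from pose import *
show()
f=grab("scene");im=f['img']
cv2.imwrite('pics/g1.png',cv2.resize(im[170:270,250:370],None,fx=5,fy=5,interpolation=cv2.INTER_CUBIC)[:,:,::-1])
E
```

```text
t 3.3 p [0.4547 0.3086 0.0967] yaw_y -10.47 tilt 0.03 F [ 0.54 -0.2   0.59] M [ 0.011  0.014 -0.023] op 0.0501 grip 0.0
```

View pics/g1.png

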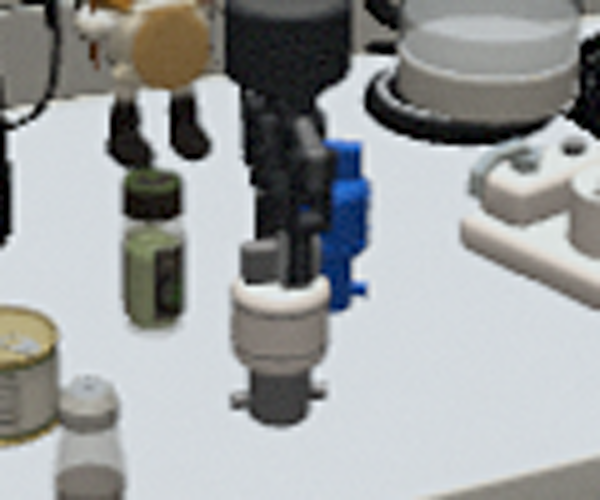

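The fingers straddle the bar; the near finger at crop (300,260) is where it should be for a centred grasp. Closing now.

Request:
apply_moves(motion=[{"travel":[0,0,0.001],"turn":0,"hand":0.03},{"travel":[0,0,0],"turn":0,"hand":0.018},{"travel":[0,0,0],"turn":0,"hand":0.012},{"travel":[0,0,0],"turn":0,"hand":0.005},{"travel":[0,0,0],"turn":0,"hand":0.005},{"travel":[0,0,0],"turn":0,"hand":0.005},{"travel":[0,0,0],"turn":0,"hand":0.005},{"travel":[0,0,0],"turn":0,"hand":0.005}], force=60)

```text
t: 4.15
eef_pos: [0.4551, 0.3086, 0.096]
tool_rot: [0.0, 0.769, 0.639, 0.001]
force: [1.3, -0.6, 5.6]
opening: 0.0128
grip_force: 59.8
```

Request:
apply_moves(motion=[{"travel":[0,0,-0.01],"turn":0,"hand":0.005},{"travel":[0,0,-0.02],"turn":0,"hand":0.005},{"travel":[0,0,-0.03],"turn":0,"hand":0.005},{"travel":[0,0,-0.03],"turn":0,"hand":0.005},{"travel":[0,0,-0.02],"turn":0,"hand":0.005},{"travel":[0,0,-0.01],"turn":0,"hand":0.005},{"travel":[0,0,0],"turn":0,"hand":0.005},{"travel":[0,0,0],"turn":0,"hand":0.005}])

```text
t: 4.95
eef_pos: [0.4537, 0.3078, 0.2143]
tool_rot: [-0.0, 0.769, 0.64, -0.001]
force: [-0.2, -0.3, -2.5]
opening: 0.0128
grip_force: 58.9
```

```bash
python3 - <<'E'
from pose import *
s,R,p,a=show()
Q=np.array([.5300,.0105,p[2]]);print((R.T@(Q-p)).round(4),'turn',a-15.6)
E
```

```text
t 4.95 p [0.4537 0.3078 0.2143] yaw_y -10.48 tilt 0.11 F [-0.2  -0.33 -2.49] M [-0.073  0.042 -0.014] op 0.0128 grip 58.9
[-2.785e-01  1.291e-01  2.000e-04] turn -26.07981688550342
```

Request:
apply_moves(motion=[{"travel":[-0.0348,0.0161,0],"turn":0,"hand":0.005},{"travel":[-0.0348,0.0161,0],"turn":0,"hand":0.005},{"travel":[-0.0348,0.0161,0],"turn":0,"hand":0.005},{"travel":[-0.0348,0.0161,0],"turn":0,"hand":0.005},{"travel":[-0.0348,0.0161,0],"turn":0,"hand":0.005},{"travel":[-0.0348,0.0161,0],"turn":0,"hand":0.005},{"travel":[-0.0348,0.0161,0],"turn":0,"hand":0.005},{"travel":[-0.0348,0.0161,0],"turn":0,"hand":0.005}])

```text
t: 5.75
eef_pos: [0.5294, 0.0096, 0.2135]
tool_rot: [-0.001, 0.769, 0.64, -0.001]
force: [0.6, -0.4, -1.9]
opening: 0.0125
grip_force: 58.8
```

Request:
apply_moves(motion=[{"travel":[0,0,0],"turn":-6.5,"hand":0.005},{"travel":[0,0,0],"turn":-6.5,"hand":0.005},{"travel":[0,0,0],"turn":-6.5,"hand":0.005},{"travel":[0,0,0],"turn":-6.5,"hand":0.005},{"travel":[0,0,0.01],"turn":0,"hand":0.005},{"travel":[0,0,0.01],"turn":0,"hand":0.005},{"travel":[0,0,0],"turn":0,"hand":0.005},{"travel":[0,0,0],"turn":0,"hand":0.005}])

```text
t: 6.55
eef_pos: [0.5297, 0.0111, 0.1942]
tool_rot: [-0.001, 0.606, 0.796, -0.001]
force: [-0.1, 0.5, -2.2]
opening: 0.0131
grip_force: 58.8
```

```bash
python3 - <<'E'
from pose import *
show()
f=grab("scene");g=grab("top")
a=cv2.resize(f['img'][140:240,320:440],None,fx=5,fy=5,interpolation=cv2.INTER_CUBIC)
b=cv2.resize(g['img'][140:240,360:400+0],None,fx=5,fy=5,interpolation=cv2.INTER_CUBIC)
cv2.imwrite('pics/g2.png',np.hstack([a,b])[:,:,::-1])
E
```

```text
t 6.55 p [0.5297 0.0111 0.1942] yaw_y 15.45 tilt 0.13 F [-0.1   0.51 -2.23] M [ 0.033 -0.066 -0.013] op 0.0131 grip 58.8
```

View pics/g2.png

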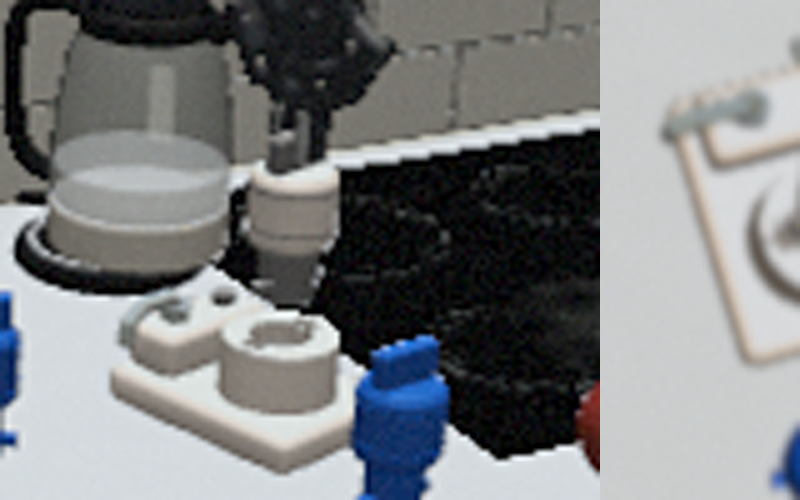

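The crop shows the cartridge held over the socket (collar at crop (280,340), cartridge body at (294,215)). I'll compare the two axes in the same view by fitting cylinders to the depth.

```bash
cat > cyl.py <<'E'
from pose import *
from scipy.optimize import least_squares
def cyl(C,x,y,z0,z1,r,tilt=True):
    P=C.reshape(-1,3);k=(np.hypot(P[:,0]-x,P[:,1]-y)<r+.012)&(P[:,2]>z0)&(P[:,2]<z1);P=P[k];zm=(z0+z1)/2
    fn=lambda q:np.hypot(P[:,0]-q[0]-q[2]*(P[:,2]-zm),P[:,1]-q[1]-q[3]*(P[:,2]-zm))-r
    if not tilt: g=lambda q:fn([q[0],q[1],0,0]); x0=[x,y]
    else: g=fn;x0=[x,y,0,0]
    o=least_squares(g,x0,loss='soft_l1',f_scale=.002)
    return len(P),o.x.round(4),np.std(o.fun).round(4)
E
python3 - <<'E'
from cyl import *
s=load("scene");S=cloud(s);zf=.1942-.096
print('body',cyl(S,.53,.011,zf+.044,zf+.088,.03),cyl(S,.53,.011,zf+.044,zf+.088,.03,False))
print('neck',cyl(S,.53,.011,zf+.018,zf+.038,.02,False))
print('collar',cyl(S,.53,.011,.032,.066,.04),cyl(S,.53,.011,.032,.066,.04,False))
# rim top hole in scene image / top: rectified crop stats
for n in("scene","top"):
    C=cloud(load(n));P=C.reshape(-1,3);k=(np.hypot(P[:,0]-.53,P[:,1]-.011)<.05)&(P[:,2]>.065)&(P[:,2]<.076);P=P[k]
    print(n,len(P),P.mean(0).round(4),P.min(0).round(4),P.max(0).round(4))
E
```

```text
body (222, array([ 5.286e-01,  9.600e-03, -2.270e-02, -4.000e-04]), np.float64(0.0026)) (222, array([0.5286, 0.0096]), np.float64(0.0026))
neck (70, array([0.5281, 0.0086]), np.float64(0.0034))
collar (278, array([ 0.5289,  0.0096, -0.0139,  0.0131]), np.float64(0.0061)) (278, array([0.5289, 0.0096]), np.float64(0.0061))
scene 182 [0.5258 0.012  0.0708] [ 0.4852 -0.0325  0.0652] [0.5694 0.0511 0.0755]
top 236 [0.5176 0.0195 0.0696] [ 0.4922 -0.0281  0.065 ] [0.5674 0.0516 0.0752]
```

Request:
apply_moves(motion=[{"travel":[0,0,0.008],"turn":0,"hand":0.005},{"travel":[0,0,0.008],"turn":0,"hand":0.005},{"travel":[0,0,0.006],"turn":0,"hand":0.005},{"travel":[0,0,0.004],"turn":0,"hand":0.005},{"travel":[0,0,0.003],"turn":0,"hand":0.005},{"travel":[0,0,0.002],"turn":0,"hand":0.005},{"travel":[0,0,0],"turn":0,"hand":0.005},{"travel":[0,0,0],"turn":0,"hand":0.005}])

```text
t: 7.45
eef_pos: [0.5306, 0.0111, 0.1645]
tool_rot: [0.0, 0.605, 0.796, 0.0]
force: [-0.3, -0.7, -1.9]
opening: 0.0128
grip_force: 58.9
```

```bash
python3 -c "
from pose import *
show()"
```

```text
t 7.45 p [0.5306 0.0111 0.1645] yaw_y 15.52 tilt 0.02 F [-0.33 -0.71 -1.89] M [-0.037  0.031  0.003] op 0.0128 grip 58.9
```

Request:
apply_moves(motion=[{"travel":[0,0,0.001],"turn":0,"hand":0.005},{"travel":[0,0,0.001],"turn":0,"hand":0.005},{"travel":[0,0,0.001],"turn":0,"hand":0.005},{"travel":[0,0,0.001],"turn":0,"hand":0.005},{"travel":[0,0,0.001],"turn":0,"hand":0.005},{"travel":[0,0,0],"turn":0,"hand":0.005},{"travel":[0,0,0],"turn":0,"hand":0.005},{"travel":[0,0,0],"turn":0,"hand":0.005}])

```text
t: 8.25
eef_pos: [0.5304, 0.0111, 0.1593]
tool_rot: [0.0, 0.605, 0.796, 0.0]
force: [-0.5, 0.3, -1.1]
opening: 0.0129
grip_force: 58.9
```

Request:
apply_moves(motion=[{"travel":[0,0,0.001],"turn":0,"hand":0.005},{"travel":[0,0,0.001],"turn":0,"hand":0.005},{"travel":[0,0,0.0005],"turn":0,"hand":0.005},{"travel":[0,0,0.0005],"turn":0,"hand":0.005},{"travel":[0,0,0],"turn":0,"hand":0.005},{"travel":[0,0,0],"turn":0,"hand":0.005},{"travel":[0,0,0],"turn":0,"hand":0.005},{"travel":[0,0,0],"turn":0,"hand":0.005}])

```text
t: 9.05
eef_pos: [0.5304, 0.0112, 0.1563]
tool_rot: [-0.0, 0.605, 0.796, 0.0]
force: [0.4, 0.6, -2.2]
opening: 0.0129
grip_force: 58.9
```

Request:
apply_moves(motion=[{"travel":[0,0,0.0005],"turn":0,"hand":0.005},{"travel":[0,0,0.0005],"turn":0,"hand":0.005},{"travel":[0,0,0.0005],"turn":0,"hand":0.005},{"travel":[0,0,0.0005],"turn":0,"hand":0.005},{"travel":[0,0,0],"turn":0,"hand":0.005},{"travel":[0,0,0],"turn":0,"hand":0.005},{"travel":[0,0,0],"turn":0,"hand":0.005},{"travel":[0,0,0],"turn":0,"hand":0.005}])

```text
t: 9.85
eef_pos: [0.5304, 0.0111, 0.1543]
tool_rot: [-0.0, 0.605, 0.796, 0.0]
force: [-0.8, 0.4, -1.6]
opening: 0.0126
grip_force: 58.9
```

Request:
apply_moves(motion=[{"travel":[0,0,0.0005],"turn":0,"hand":0.005},{"travel":[0,0,0.0005],"turn":0,"hand":0.005},{"travel":[0,0,0.0005],"turn":0,"hand":0.005},{"travel":[0,0,0.0005],"turn":0,"hand":0.005},{"travel":[0,0,0],"turn":0,"hand":0.005},{"travel":[0,0,0],"turn":0,"hand":0.005},{"travel":[0,0,0],"turn":0,"hand":0.005},{"travel":[0,0,0],"turn":0,"hand":0.005}])

```text
t: 10.65
eef_pos: [0.5306, 0.0112, 0.1524]
tool_rot: [0.0, 0.605, 0.796, 0.0]
force: [-1.0, -0.7, 3.3]
opening: 0.0129
grip_force: 59.5
```

```bash
python3 -c "
from pose import *
show()"
```

```text
t 10.65 p [0.5306 0.0112 0.1524] yaw_y 15.52 tilt 0.03 F [-1.05 -0.7   3.3 ] M [-0.059  0.136  0.008] op 0.0129 grip 59.5
```

Request:
apply_moves(motion=[{"travel":[0,0,0.001],"turn":0,"hand":0.005},{"travel":[0,0,0.001],"turn":0,"hand":0.005},{"travel":[0,0,0.001],"turn":0,"hand":0.005},{"travel":[0,0,0.001],"turn":0,"hand":0.005},{"travel":[0,0,0.001],"turn":0,"hand":0.005},{"travel":[0,0,0.001],"turn":0,"hand":0.005},{"travel":[0,0,0],"turn":0,"hand":0.005},{"travel":[0,0,0],"turn":0,"hand":0.005}])

```text
t: 11.45
eef_pos: [0.5306, 0.0111, 0.1464]
tool_rot: [0.0, 0.605, 0.796, 0.0]
force: [-0.1, -0.2, 4.5]
opening: 0.0129
grip_force: 59.8
```

```bash
python3 -c "
from pose import *
show()"
```

```text
t 11.45 p [0.5306 0.0111 0.1464] yaw_y 15.52 tilt 0.02 F [-0.05 -0.18  4.52] M [-0.037  0.147 -0.015] op 0.0129 grip 59.8
```

Request:
apply_moves(motion=[{"travel":[0,0,0.001],"turn":0,"hand":0.005},{"travel":[0,0,0.001],"turn":0,"hand":0.005},{"travel":[0,0,0.001],"turn":0,"hand":0.005},{"travel":[0,0,0.001],"turn":0,"hand":0.005},{"travel":[0,0,0.001],"turn":0,"hand":0.005},{"travel":[0,0,0.001],"turn":0,"hand":0.005},{"travel":[0,0,0],"turn":0,"hand":0.005},{"travel":[0,0,0],"turn":0,"hand":0.005}])

```text
t: 12.25
eef_pos: [0.5307, 0.0111, 0.1407]
tool_rot: [0.0, 0.605, 0.796, 0.0]
force: [-0.8, -0.7, 7.0]
opening: 0.0126
grip_force: 60.1
```

Request:
apply_moves(motion=[{"travel":[0,0,0.001],"turn":0,"hand":0.005},{"travel":[0,0,0.001],"turn":0,"hand":0.005},{"travel":[0,0,0.001],"turn":0,"hand":0.005},{"travel":[0,0,0.001],"turn":0,"hand":0.005},{"travel":[0,0,0.001],"turn":0,"hand":0.005},{"travel":[0,0,0.001],"turn":0,"hand":0.005},{"travel":[0,0,0],"turn":0,"hand":0.005},{"travel":[0,0,0],"turn":0,"hand":0.005}])

```text
t: 13.05
eef_pos: [0.5308, 0.0112, 0.1349]
tool_rot: [0.0, 0.605, 0.796, 0.0]
force: [-1.2, -0.1, 9.0]
opening: 0.0123
grip_force: 60.3
```

```bash
python3 -c "
from pose import *
s=show()[0];print(s['joints'].round(2))"
```

```text
t 13.05 p [0.5308 0.0112 0.1349] yaw_y 15.52 tilt 0.04 F [-1.17 -0.12  8.97] M [-0.111  0.506  0.031] op 0.0123 grip 60.3
[-0.07  0.38  0.    1.95 -0.    0.82  0.2 ]
```

Request:
apply_moves(motion=[{"travel":[0,0,0],"turn":2,"hand":0.005},{"travel":[0,0,0],"turn":2,"hand":0.005},{"travel":[0,0,0],"turn":2,"hand":0.005},{"travel":[0,0,0],"turn":2,"hand":0.005},{"travel":[0,0,0],"turn":2,"hand":0.005},{"travel":[0,0,0],"turn":2,"hand":0.005},{"travel":[0,0,0],"turn":0,"hand":0.005},{"travel":[0,0,0],"turn":0,"hand":0.005}])

```text
t: 13.85
eef_pos: [0.5311, 0.0111, 0.1351]
tool_rot: [0.001, 0.685, 0.728, 0.0]
force: [-0.0, -0.7, 10.0]
opening: 0.0129
grip_force: 60.3
```

```bash
python3 -c "
from pose import *
show()"
```

```text
t 13.85 p [0.5311 0.0111 0.1351] yaw_y 3.51 tilt 0.08 F [-0.02 -0.65 10.  ] M [-0.085  0.323 -0.079] op 0.0129 grip 60.3
```

Request:
apply_moves(motion=[{"travel":[0,0,0],"turn":3,"hand":0.005},{"travel":[0,0,0],"turn":3,"hand":0.005},{"travel":[0,0,0],"turn":3,"hand":0.005},{"travel":[0,0,0],"turn":3,"hand":0.005},{"travel":[0,0,0],"turn":3,"hand":0.005},{"travel":[0,0,0],"turn":3,"hand":0.005},{"travel":[0,0,0],"turn":0,"hand":0.005},{"travel":[0,0,0],"turn":0,"hand":0.005}])

```text
t: 14.65
eef_pos: [0.5311, 0.011, 0.1351]
tool_rot: [0.0, 0.791, 0.612, 0.001]
force: [0.8, -1.2, 9.7]
opening: 0.0127
grip_force: 60.3
```

Request:
apply_moves(motion=[{"travel":[0,0,0],"turn":2,"hand":0.005},{"travel":[0,0,0],"turn":2,"hand":0.005},{"travel":[0,0,0],"turn":2,"hand":0.005},{"travel":[0,0,0],"turn":2,"hand":0.005},{"travel":[0,0,0],"turn":2,"hand":0.005},{"travel":[0,0,0],"turn":0,"hand":0.005},{"travel":[0,0,0],"turn":0,"hand":0.005},{"travel":[0,0,0],"turn":0,"hand":0.005}])

```text
t: 15.45
eef_pos: [0.5311, 0.011, 0.1351]
tool_rot: [0.0, 0.841, 0.541, 0.001]
force: [-0.6, -0.3, 9.7]
opening: 0.0129
grip_force: 60.3
```

```bash
python3 -c "
from pose import *
show()"
```

```text
t 15.45 p [0.5311 0.011  0.1351] yaw_y -24.5 tilt 0.08 F [-0.59 -0.32  9.66] M [-0.009  0.31  -0.052] op 0.0129 grip 60.3
```

Request:
apply_moves(motion=[{"travel":[0,0,0],"turn":0,"hand":0.005},{"travel":[0,0,0],"turn":1,"hand":0.005},{"travel":[0,0,0],"turn":1,"hand":0.005},{"travel":[0,0,0],"turn":1,"hand":0.005},{"travel":[0,0,0],"turn":1,"hand":0.005},{"travel":[0,0,0],"turn":1,"hand":0.005},{"travel":[0,0,0],"turn":1,"hand":0.005},{"travel":[0,0,0],"turn":0,"hand":0.005}], force=28)

```text
t: 16.25
eef_pos: [0.5311, 0.011, 0.1351]
tool_rot: [0.0, 0.868, 0.496, 0.001]
force: [-0.9, -1.0, 8.9]
opening: 0.0128
grip_force: 60.3
```

```bash
python3 -c "
from pose import *
show()"
```

```text
t 16.25 p [0.5311 0.011  0.1351] yaw_y -30.51 tilt 0.08 F [-0.89 -0.95  8.9 ] M [-0.039  0.306 -0.034] op 0.0128 grip 60.3
```

Request:
apply_moves(motion=[{"travel":[0,0,0],"turn":0.5,"hand":0.004},{"travel":[0,0,0],"turn":0.5,"hand":0.004},{"travel":[0,0,0],"turn":0.5,"hand":0.004},{"travel":[0,0,0],"turn":0.5,"hand":0.004},{"travel":[0,0,0],"turn":0.5,"hand":0.004},{"travel":[0,0,0],"turn":0,"hand":0.004},{"travel":[0,0,0],"turn":0,"hand":0.004},{"travel":[0,0,0],"turn":0,"hand":0.004}], force=28)

```text
t: 17.05
eef_pos: [0.5311, 0.0111, 0.1351]
tool_rot: [0.0, 0.879, 0.477, 0.001]
force: [-0.7, 0.2, 8.7]
opening: 0.0128
grip_force: 60.3
```

```bash
python3 -c "
from pose import *
show()"
```

```text
t 17.05 p [0.5311 0.0111 0.1351] yaw_y -32.98 tilt 0.08 F [-0.73  0.21  8.71] M [-0.02   0.348  0.036] op 0.0128 grip 60.3
```

Request:
apply_moves(motion=[{"travel":[0,0,0],"turn":0,"hand":0.012},{"travel":[0,0,0],"turn":0,"hand":0.012},{"travel":[0,0,0],"turn":0.5,"hand":0.012},{"travel":[0,0,0],"turn":0.5,"hand":0.012},{"travel":[0,0,0],"turn":0,"hand":0.012},{"travel":[0,0,0],"turn":0,"hand":0.012},{"travel":[0,0,0],"turn":0,"hand":0.012},{"travel":[0,0,0],"turn":0,"hand":0.012}], force=25)

```text
t: 17.85
eef_pos: [0.531, 0.011, 0.135]
tool_rot: [0.0, 0.883, 0.47, 0.001]
force: [-1.2, -0.6, 9.1]
opening: 0.013
grip_force: 60.3
```

```bash
python3 -c "
from pose import *
show()"
```

```text
t 17.85 p [0.531 0.011 0.135] yaw_y -33.99 tilt 0.07 F [-1.22 -0.58  9.12] M [-0.049  0.327  0.029] op 0.013 grip 60.3
```

Request:
apply_moves(motion=[{"travel":[0,0,-0.001],"turn":0,"hand":0.012},{"travel":[0,0,-0.001],"turn":0,"hand":0.012},{"travel":[0,0,0],"turn":0,"hand":0.012},{"travel":[0,0,0],"turn":0,"hand":0.018},{"travel":[0,0,0],"turn":0,"hand":0.018},{"travel":[0,0,0],"turn":0,"hand":0.005},{"travel":[0,0,0],"turn":0,"hand":0.005},{"travel":[0,0,0],"turn":0,"hand":0.005}], force=28)

```text
t: 18.65
eef_pos: [0.5302, 0.0109, 0.1359]
tool_rot: [0.0, 0.883, 0.47, -0.0]
force: [1.3, -1.4, -2.4]
opening: 0.013
grip_force: 29.1
```

```bash
python3 -c "
from pose import *
show()"
```

```text
t 18.65 p [0.5302 0.0109 0.1359] yaw_y -33.99 tilt 0.04 F [ 1.32 -1.42 -2.44] M [-0.324 -0.434  0.006] op 0.013 grip 29.1
```

Request:
apply_moves(motion=[{"travel":[0,0,0.0005],"turn":0,"hand":0.005},{"travel":[0,0,0.001],"turn":0,"hand":0.005},{"travel":[0,0,0.001],"turn":0,"hand":0.005},{"travel":[0,0,0.001],"turn":0,"hand":0.005},{"travel":[0,0,0],"turn":0,"hand":0.005},{"travel":[0,0,0],"turn":0,"hand":0.005},{"travel":[0,0,0],"turn":0,"hand":0.005},{"travel":[0,0,0],"turn":0,"hand":0.005}])

```text
t: 19.45
eef_pos: [0.5309, 0.0109, 0.134]
tool_rot: [0.0, 0.883, 0.469, 0.0]
force: [-1.5, -1.6, 9.2]
opening: 0.0135
grip_force: 30.7
```

```bash
python3 -c "
from pose import *
show()"
```

```text
t 19.45 p [0.5309 0.0109 0.134 ] yaw_y -34.0 tilt 0.05 F [-1.51 -1.62  9.24] M [-0.475  0.598  0.017] op 0.0135 grip 30.7
```

Request:
apply_moves(motion=[{"travel":[0,0,0],"turn":0.5,"hand":0.005},{"travel":[0,0,0],"turn":0.5,"hand":0.005},{"travel":[0,0,0],"turn":0.5,"hand":0.005},{"travel":[0,0,0],"turn":0.5,"hand":0.005},{"travel":[0,0,0],"turn":0,"hand":0.005},{"travel":[0,0,0],"turn":0,"hand":0.005},{"travel":[0,0,0],"turn":0,"hand":0.005},{"travel":[0,0,0],"turn":0,"hand":0.005}])

```text
t: 20.25
eef_pos: [0.5309, 0.011, 0.134]
tool_rot: [0.0, 0.891, 0.454, 0.0]
force: [-0.4, -1.4, 9.2]
opening: 0.0136
grip_force: 30.7
```

```bash
python3 -c "
from pose import *
show()"
```

```text
t 20.25 p [0.5309 0.011  0.134 ] yaw_y -35.99 tilt 0.06 F [-0.36 -1.42  9.22] M [-0.442  0.59   0.078] op 0.0136 grip 30.7
```

Request:
apply_moves(motion=[{"travel":[0,0,0],"turn":0.5,"hand":0.005},{"travel":[0,0,0],"turn":0.5,"hand":0.005},{"travel":[0,0,0],"turn":0.5,"hand":0.005},{"travel":[0,0,0],"turn":0,"hand":0.005},{"travel":[0,0,0],"turn":0,"hand":0.005},{"travel":[0,0,0],"turn":0,"hand":0.005},{"travel":[0,0,0],"turn":0,"hand":0.005},{"travel":[0,0,0],"turn":0,"hand":0.005}])

```text
t: 21.05
eef_pos: [0.5309, 0.011, 0.134]
tool_rot: [0.0, 0.897, 0.442, 0.001]
force: [-1.3, -1.7, 9.2]
opening: 0.0133
grip_force: 30.7
```

```bash
python3 -c "
from pose import *
show()"
```

```text
t 21.05 p [0.5309 0.011  0.134 ] yaw_y -37.49 tilt 0.06 F [-1.26 -1.73  9.22] M [-0.389  0.537  0.085] op 0.0133 grip 30.7
```

Friction only so far. Continuing.

Request:
apply_moves(motion=[{"travel":[0,0,0],"turn":0.5,"hand":0.005},{"travel":[0,0,0],"turn":0.5,"hand":0.005},{"travel":[0,0,0],"turn":0.5,"hand":0.005},{"travel":[0,0,0],"turn":0.5,"hand":0.005},{"travel":[0,0,0],"turn":0,"hand":0.005},{"travel":[0,0,0],"turn":0,"hand":0.005},{"travel":[0,0,0],"turn":0,"hand":0.005},{"travel":[0,0,0],"turn":0,"hand":0.005}])

```text
t: 21.85
eef_pos: [0.531, 0.0111, 0.1341]
tool_rot: [0.0, 0.904, 0.427, 0.001]
force: [-0.8, -1.3, 8.1]
opening: 0.0134
grip_force: 30.7
```

```bash
python3 -c "
from pose import *
show()"
```

```text
t 21.85 p [0.531  0.0111 0.1341] yaw_y -39.48 tilt 0.07 F [-0.79 -1.29  8.1 ] M [-0.316  0.519  0.05 ] op 0.0134 grip 30.7
```

Request:
apply_moves(motion=[{"travel":[0,0,0],"turn":0.5,"hand":0.005},{"travel":[0,0,0],"turn":0.5,"hand":0.005},{"travel":[0,0,0],"turn":0.5,"hand":0.005},{"travel":[0,0,0],"turn":0.5,"hand":0.005},{"travel":[0,0,0],"turn":0,"hand":0.005},{"travel":[0,0,0],"turn":0,"hand":0.005},{"travel":[0,0,0],"turn":0,"hand":0.005},{"travel":[0,0,0],"turn":0,"hand":0.005}])

```text
t: 22.65
eef_pos: [0.531, 0.0112, 0.1341]
tool_rot: [0.0, 0.912, 0.411, 0.001]
force: [-0.5, -0.5, 9.5]
opening: 0.0132
grip_force: 30.7
```

```bash
python3 -c "
from pose import *
show()"
```

```text
t 22.65 p [0.531  0.0112 0.1341] yaw_y -41.48 tilt 0.07 F [-0.48 -0.47  9.53] M [-0.289  0.574  0.055] op 0.0132 grip 30.7
```

Request:
apply_moves(motion=[{"travel":[0,0,0],"turn":0.5,"hand":0.005},{"travel":[0,0,0],"turn":0.5,"hand":0.005},{"travel":[0,0,0],"turn":0.5,"hand":0.005},{"travel":[0,0,0],"turn":0.5,"hand":0.005},{"travel":[0,0,0],"turn":0,"hand":0.005},{"travel":[0,0,0],"turn":0,"hand":0.005},{"travel":[0,0,0],"turn":0,"hand":0.005},{"travel":[0,0,0],"turn":0,"hand":0.005}])

```text
t: 23.45
eef_pos: [0.531, 0.0113, 0.1341]
tool_rot: [0.0, 0.919, 0.395, 0.001]
force: [-1.4, -1.7, 8.3]
opening: 0.0133
grip_force: 30.7
```

```bash
python3 -c "
from pose import *
show()"
```

```text
t 23.45 p [0.531  0.0113 0.1341] yaw_y -43.48 tilt 0.08 F [-1.4  -1.71  8.25] M [-0.26   0.542  0.059] op 0.0133 grip 30.7
```

Request:
apply_moves(motion=[{"travel":[0,0,0],"turn":0.5,"hand":0.005},{"travel":[0,0,0],"turn":0.5,"hand":0.005},{"travel":[0,0,0],"turn":0.5,"hand":0.005},{"travel":[0,0,0],"turn":0.5,"hand":0.005},{"travel":[0,0,0],"turn":0,"hand":0.005},{"travel":[0,0,0],"turn":0,"hand":0.005},{"travel":[0,0,0],"turn":0,"hand":0.005},{"travel":[0,0,0],"turn":0,"hand":0.005}])

```text
t: 24.25
eef_pos: [0.531, 0.0114, 0.1341]
tool_rot: [-0.0, 0.925, 0.379, 0.001]
force: [-0.7, -1.7, 9.0]
opening: 0.0135
grip_force: 30.7
```

```bash
python3 -c "
from pose import *
show()"
```

```text
t 24.25 p [0.531  0.0114 0.1341] yaw_y -45.47 tilt 0.08 F [-0.72 -1.72  9.01] M [-0.194  0.483  0.042] op 0.0135 grip 30.7
```

Request:
apply_moves(motion=[{"travel":[0,0,0],"turn":0.5,"hand":0.005},{"travel":[0,0,0],"turn":0.5,"hand":0.005},{"travel":[0,0,0],"turn":0.5,"hand":0.005},{"travel":[0,0,0],"turn":0.5,"hand":0.005},{"travel":[0,0,0],"turn":0,"hand":0.005},{"travel":[0,0,0],"turn":0,"hand":0.005},{"travel":[0,0,0],"turn":0,"hand":0.005},{"travel":[0,0,0],"turn":0,"hand":0.005}])

```text
t: 25.05
eef_pos: [0.5311, 0.0114, 0.1341]
tool_rot: [-0.0, 0.932, 0.363, 0.001]
force: [-1.1, -0.6, 8.6]
opening: 0.0135
grip_force: 30.7
```

```bash
python3 -c "
from pose import *
show()"
```

```text
t 25.05 p [0.5311 0.0114 0.1341] yaw_y -47.47 tilt 0.09 F [-1.14 -0.63  8.57] M [-0.107  0.483  0.045] op 0.0135 grip 30.7
```

Request:
apply_moves(motion=[{"travel":[0,0,0],"turn":0.5,"hand":0.005},{"travel":[0,0,0],"turn":0.5,"hand":0.005},{"travel":[0,0,0],"turn":0.5,"hand":0.005},{"travel":[0,0,0],"turn":0.5,"hand":0.005},{"travel":[0,0,0],"turn":0,"hand":0.005},{"travel":[0,0,0],"turn":0,"hand":0.005},{"travel":[0,0,0],"turn":0,"hand":0.005},{"travel":[0,0,0],"turn":0,"hand":0.005}])

```text
t: 25.85
eef_pos: [0.5311, 0.0114, 0.1341]
tool_rot: [-0.0, 0.938, 0.346, 0.001]
force: [-1.5, -0.7, 8.9]
opening: 0.0137
grip_force: 30.7
```

```bash
python3 -c "
from pose import *
show()"
```

```text
t 25.85 p [0.5311 0.0114 0.1341] yaw_y -49.47 tilt 0.09 F [-1.52 -0.72  8.95] M [-0.211  0.475  0.034] op 0.0137 grip 30.7
```

Request:
apply_moves(motion=[{"travel":[0,0,0],"turn":0.5,"hand":0.005},{"travel":[0,0,0],"turn":0.5,"hand":0.005},{"travel":[0,0,0],"turn":0.5,"hand":0.005},{"travel":[0,0,0],"turn":0.5,"hand":0.005},{"travel":[0,0,0],"turn":0,"hand":0.005},{"travel":[0,0,0],"turn":0,"hand":0.005},{"travel":[0,0,0],"turn":0,"hand":0.005},{"travel":[0,0,0],"turn":0,"hand":0.005}])

```text
t: 26.65
eef_pos: [0.5311, 0.0117, 0.1341]
tool_rot: [-0.0, 0.944, 0.33, 0.001]
force: [-0.9, -0.8, 7.8]
opening: 0.0135
grip_force: 30.7
```

```bash
python3 -c "
from pose import *
show()"
```

```text
t 26.65 p [0.5311 0.0117 0.1341] yaw_y -51.44 tilt 0.09 F [-0.89 -0.76  7.8 ] M [-0.112  0.492  0.15 ] op 0.0135 grip 30.7
```

Request:
apply_moves(motion=[{"travel":[0,0,0],"turn":0.3,"hand":0.005},{"travel":[0,0,0],"turn":0.3,"hand":0.005},{"travel":[0,0,0],"turn":0,"hand":0.005},{"travel":[0,0,0],"turn":0,"hand":0.005},{"travel":[0,0,0],"turn":0,"hand":0.005},{"travel":[0,0,0],"turn":0,"hand":0.005},{"travel":[0,0,0],"turn":0,"hand":0.005},{"travel":[0,0,0],"turn":0,"hand":0.005}])

```text
t: 27.45
eef_pos: [0.5312, 0.0117, 0.1341]
tool_rot: [-0.0, 0.946, 0.326, 0.001]
force: [-1.0, -0.4, 7.6]
opening: 0.0135
grip_force: 31.2
```

```bash
python3 -c "
from pose import *
show()"
```

```text
t 27.45 p [0.5312 0.0117 0.1341] yaw_y -52.0 tilt 0.1 F [-1.04 -0.42  7.64] M [-0.171  0.358  0.399] op 0.0135 grip 31.2
```

The stop is felt at about -51.3° (moment 0.4 N m). The notch middle should be some 3.5° back.

Request:
apply_moves(motion=[{"travel":[0,0,0],"turn":-1,"hand":0.005},{"travel":[0,0,0],"turn":-1,"hand":0.005},{"travel":[0,0,0],"turn":-1,"hand":0.005},{"travel":[0,0,0],"turn":-1,"hand":0.005},{"travel":[0,0,0],"turn":-0.3,"hand":0.005},{"travel":[0,0,0],"turn":0,"hand":0.005},{"travel":[0,0,0],"turn":0,"hand":0.005},{"travel":[0,0,0],"turn":0,"hand":0.005}])

```text
t: 28.25
eef_pos: [0.5314, 0.0117, 0.1342]
tool_rot: [-0.0, 0.933, 0.36, 0.001]
force: [-0.3, 0.3, 9.5]
opening: 0.0134
grip_force: 30.7
```

```bash
python3 -c "
from pose import *
show()"
```

```text
t 28.25 p [0.5314 0.0117 0.1342] yaw_y -47.78 tilt 0.14 F [-0.3   0.33  9.45] M [-0.053  0.368  0.011] op 0.0134 grip 30.7
```

Request:
apply_moves(motion=[{"travel":[0,0,-0.001],"turn":0,"hand":0.005},{"travel":[0,0,-0.001],"turn":0,"hand":0.005},{"travel":[0,0,-0.001],"turn":0,"hand":0.005},{"travel":[0,0,-0.001],"turn":0,"hand":0.005},{"travel":[0,0,0],"turn":0,"hand":0.005},{"travel":[0,0,0],"turn":0,"hand":0.005},{"travel":[0,0,0],"turn":0,"hand":0.005},{"travel":[0,0,0],"turn":0,"hand":0.005}])

```text
t: 29.05
eef_pos: [0.5314, 0.0117, 0.1381]
tool_rot: [-0.0, 0.933, 0.36, 0.001]
force: [-0.1, -0.5, 8.5]
opening: 0.0137
grip_force: 30.5
```

```bash
python3 -c "
from pose import *
show()"
```

```text
t 29.05 p [0.5314 0.0117 0.1381] yaw_y -47.78 tilt 0.13 F [-0.09 -0.52  8.53] M [-0.035  0.234 -0.016] op 0.0137 grip 30.5
```

It's past the ridge height with the spring still pushing, so the lugs are in the notches. Letting it up further.

Request:
apply_moves(motion=[{"travel":[0,0,-0.001],"turn":0,"hand":0.005},{"travel":[0,0,-0.001],"turn":0,"hand":0.005},{"travel":[0,0,-0.001],"turn":0,"hand":0.005},{"travel":[0,0,-0.001],"turn":0,"hand":0.005},{"travel":[0,0,0],"turn":0,"hand":0.005},{"travel":[0,0,0],"turn":0,"hand":0.005},{"travel":[0,0,0],"turn":0,"hand":0.005},{"travel":[0,0,0],"turn":0,"hand":0.005}])

```text
t: 29.85
eef_pos: [0.5312, 0.0116, 0.1415]
tool_rot: [-0.0, 0.933, 0.36, 0.001]
force: [-0.0, -0.1, 6.1]
opening: 0.0131
grip_force: 30.3
```

```bash
python3 -c "
from pose import *
show()"
```

```text
t 29.85 p [0.5312 0.0116 0.1415] yaw_y -47.77 tilt 0.1 F [-0.01 -0.1   6.15] M [ 0.125 -0.009 -0.037] op 0.0131 grip 30.3
```

Request:
apply_moves(motion=[{"travel":[0,0,0],"turn":0,"hand":0.016},{"travel":[0,0,0],"turn":0,"hand":0.02},{"travel":[0,0,0],"turn":0,"hand":0.04},{"travel":[0,0,0],"turn":0,"hand":0.05},{"travel":[0,0,0],"turn":0,"hand":0.05},{"travel":[0,0,-0.01],"turn":0,"hand":0.05},{"travel":[0,0,-0.02],"turn":0,"hand":0.05},{"travel":[0,0,-0.02],"turn":0,"hand":0.05}])

```text
t: 30.65
eef_pos: [0.5302, 0.0111, 0.1917]
tool_rot: [-0.0, 0.933, 0.36, -0.0]
force: [-0.0, -0.1, 0.3]
opening: 0.0502
grip_force: 0.0
```

Request:
apply_moves(motion=[{"travel":[0,0,-0.03],"turn":0,"hand":0.05},{"travel":[0,0,-0.03],"turn":0,"hand":0.05},{"travel":[0,0,-0.03],"turn":0,"hand":0.05},{"travel":[0,0,-0.01],"turn":0,"hand":0.05},{"travel":[0,0,0],"turn":0,"hand":0.05},{"travel":[0,0,0],"turn":0,"hand":0.05},{"travel":[0,0,0],"turn":0,"hand":0.05},{"travel":[0,0,0],"turn":0,"hand":0.05}])

```text
t: 31.45
eef_pos: [0.5296, 0.0111, 0.2893]
tool_rot: [-0.0, 0.933, 0.36, -0.001]
force: [-0.1, -0.4, -0.4]
opening: 0.0499
grip_force: 0.0
```

```bash
python3 - <<'E'
from cyl import *
show()
f=grab("scene");g=grab("top");S=cloud(f)
cv2.imwrite('pics/g3.png',cv2.resize(f['img'][150:250,320:440],None,fx=5,fy=5,interpolation=cv2.INTER_CUBIC)[:,:,::-1])
print('body',cyl(S,.53,.011,.092,.135,.03),'collar',cyl(S,.53,.011,.032,.066,.04,False))
for n,h in(("scene",f),("top",g)):
    P=cloud(h).reshape(-1,3);r=np.hypot(P[:,0]-.53,P[:,1]-.011)
    b=P[(r<.024)&(P[:,2]>.15)&(P[:,2]<.18)];d=P[(r<.029)&(P[:,2]>.125)&(P[:,2]<.148)]
    print(n,'bartop',len(b),np.median(b[:,2]) if len(b) else 0,np.percentile(b[:,2],90) if len(b) else 0,'bodytop',len(d),np.median(d[:,2]) if len(d) else 0)
E
```

```text
t 31.45 p [0.5296 0.0111 0.2893] yaw_y -47.78 tilt 0.16 F [-0.14 -0.38 -0.38] M [-0.021  0.02  -0.006] op 0.0499 grip 0.0
body (213, array([ 0.5327,  0.0092, -0.014 ,  0.0246]), np.float64(0.0031)) collar (245, array([0.5304, 0.0099]), np.float64(0.0039))
scene bartop 83 0.1599907513735167 0.1654777645930609 bodytop 117 0.13953723652371763
top bartop 83 0.16158382173788044 0.16610072921889438 bodytop 199 0.13802045621466674
```

View pics/g3.png

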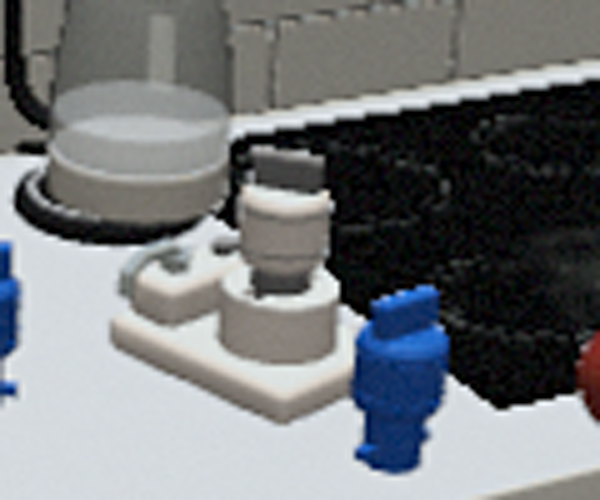

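The crop shows the cartridge standing in the socket (body at crop (285,230)), released, with body top ≈ 0.139 m, so foot ≈ 0.047 m. One tilt check by plane fit before handing in.

```bash
python3 - <<'E'
from cyl import *
A=[]
for n in("scene","top"):
    A=[]
    for _ in range(4):
        P=cloud(grab(n)).reshape(-1,3);r=np.hypot(P[:,0]-.531,P[:,1]-.0105)
        A.append(P[(r<.028)&(P[:,2]>.132)&(P[:,2]<.1445)])
    A=np.vstack(A);G=np.c_[A[:,0]-.531,A[:,1]-.0105,np.ones(len(A))]
    o=least_squares(lambda q:G@q-A[:,2],[0,0,.139],loss='soft_l1',f_scale=.001);print(n,len(A),o.x.round(4))
show()
E
```

```text
scene 278 [ 0.1322 -0.1038  0.1425]
top 648 [0.0139 0.0231 0.1381]
t 31.95 p [0.5304 0.0112 0.2908] yaw_y -47.78 tilt 0.0 F [ 0.14 -0.15  0.17] M [-0.014  0.037  0.037] op 0.0502 grip 0.0
```

```bash
python3 -c "
from workcell import *
print(sign_off())"
```

```text
the job is handed in; nothing more can be done
None
```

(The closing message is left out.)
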